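# Pack the optics alignment kit

## Task

Pack the four kit parts into the blue tray, each standing upright on the floor of the well cut to its shape: the larger lens tube in the large round well, the optics cube in the square well, the mirror mount in the long well and the plain post in the small round well. Set each one down into its well, do not drop it in from above. The smaller lens tube and the post with the foot belong to another setup: leave them standing where they are.

Things in the scene. Friction and masses are not known exactly. Their poses are not given: they have to be found in the camera images.
- lens_tube_large: larger lens tube: black upright cylinder with a glass lens on top, 44 mm diameter, 45 mm high (0.07 to 0.12 kg). Loose, starts standing upright on the table at any yaw. Origin: centre of its underside, z up
- cube: optics cube: bare aluminium cube of 44 mm with a black round port in the middle of its top and sides (0.13 to 0.23 kg). Loose, starts standing upright on the table at any yaw. Origin: centre of its underside, z up, x and y square to its side faces
- mirror_mount: mirror mount: upright pair of aluminium plates, in all 60 mm wide (y), 23 mm thick (x), 50 mm high; round mirror on the -x face; two 9 mm brass knobs stick out 11 mm from the +x face at y = +24, z = 42 and y = -24, z = 22 mm, so the middle 38 mm is free to grip across the thickness (0.12 to 0.2 kg). Loose, starts standing upright on the table at any yaw. Origin: centre of its underside, z up
- post_plain: plain post: upright steel cylinder without a foot, 20 mm diameter all the way, 60 mm high (0.11 to 0.19 kg). Loose, starts standing upright on the table at any yaw. Origin: centre of its underside, z up
- lens_tube_small: look-alike, stays: smaller lens tube, black upright cylinder with a glass lens on top, 30 mm diameter, 45 mm high. Loose, starts standing upright on the table at any yaw. Origin: centre of its underside, z up
- post_footed: look-alike, stays: footed post, the same 20 mm steel cylinder, 60 mm high, but on a steel foot disc of 40 mm diameter and 8 mm thick. Loose, starts standing upright on the table at any yaw. Origin: centre of its underside, z up
- well_round: large round well of 60 mm diameter, 8 mm deep, in a grey plate 88 x 88 x 13 mm, fixed in one of the 4 cells (2 x 2, 94 mm pitch, any order) of the fixed blue tray (198 x 198 mm, walls 18 mm high, flush with the plates). Origin: centre of the plate's underside, 5 mm above the table; z up, x and y along its edges; well floor at z = 5 mm, plate top at z = 13 mm
- well_square: square well of 60 x 60 mm, 8 mm deep, in a grey plate 88 x 88 x 13 mm, fixed in one of the 4 cells (2 x 2, 94 mm pitch, any order) of the fixed blue tray (198 x 198 mm, walls 18 mm high, flush with the plates). Origin: centre of the plate's underside, 5 mm above the table; z up, x and y along its edges; well floor at z = 5 mm, plate top at z = 13 mm
- well_long: long well, 40 mm along the plate's x and 76 mm along its y, 8 mm deep, in a grey plate 88 x 88 x 13 mm, fixed in one of the 4 cells (2 x 2, 94 mm pitch, any order) of the fixed blue tray (198 x 198 mm, walls 18 mm high, flush with the plates). Origin: centre of the plate's underside, 5 mm above the table; z up, x and y along its edges; well floor at z = 5 mm, plate top at z = 13 mm
- well_small: small round well of 36 mm diameter, 8 mm deep, in a grey plate 88 x 88 x 13 mm, fixed in one of the 4 cells (2 x 2, 94 mm pitch, any order) of the fixed blue tray (198 x 198 mm, walls 18 mm high, flush with the plates). Origin: centre of the plate's underside, 5 mm above the table; z up, x and y along its edges; well floor at z = 5 mm, plate top at z = 13 mm
Things that resemble listed ones, but are neither listed nor needed, are in the scene too. Leave any green or pink look-alike of the mirror_mount alone. What is shaped like the post_footed but pink is not meant.

How it is judged (in metres and radians):
At the end, for the whole second after the job is handed in: Each of the four kit parts stands upright (within 0.1 rad) and at rest on the floor of its own well (underside within 4 mm of the floor, centre within 14 mm of the well's centre); the smaller lens tube and the footed post still stand within 20 mm of where they began (horizontal distance between lens_tube_large and well_round below 0.014 m and z of lens_tube_large in the frame of well_round below 0.009 m and angle between each of lens_tube_large, cube, mirror_mount, post_plain, lens_tube_small, post_footed's own z axis and vertical below 0.1 rad and linear speed of each of lens_tube_large, cube, mirror_mount, post_plain, lens_tube_small, post_footed below 0.02 m/s and horizontal distance between cube and well_square below 0.014 m and z of cube in the frame of well_square below 0.009 m and horizontal distance between mirror_mount and well_long below 0.014 m and z of mirror_mount in the frame of well_long below 0.009 m and horizontal distance between post_plain and well_small below 0.014 m and z of post_plain in the frame of well_small below 0.009 m and distance of each of lens_tube_small, post_footed from where it was at the start of the episode below 0.02 m); the robot touches nothing.
It fails at once if a kit part is dropped: in free fall more than 35 mm above the floor of its well ((horizontal distance between lens_tube_large and well_round below 0.06 m and z of lens_tube_large in the frame of well_round above 0.04 m and contact force between lens_tube_large and anything else below 0.02 N) or (horizontal distance between cube and well_square below 0.06 m and z of cube in the frame of well_square above 0.04 m and contact force between cube and anything else below 0.02 N) or (horizontal distance between mirror_mount and well_long below 0.06 m and z of mirror_mount in the frame of well_long above 0.04 m and contact force between mirror_mount and anything else below 0.02 N) or (horizontal distance between post_plain and well_small below 0.06 m and z of post_plain in the frame of well_small above 0.04 m and contact force between post_plain and anything else below 0.02 N)).
It fails at once if the smaller lens tube or the footed post is moved more than 20 mm or tipped (distance of any of lens_tube_small, post_footed from where it was at the start of the episode above 0.02 m or angle between any of lens_tube_small, post_footed's own z axis and vertical above 0.35 rad).
It also fails if it takes over 120 s, if anything falls off the work surface, if the arm or the gripper's body presses on something with over 40 N, if the wrist force passes 120 N, or if a joint passes its speed limit or range.

## Robot

A 6-joint arm with a two-finger parallel gripper is mounted at the origin on the work surface. World frame = base frame: x ahead of the robot, y to its left, z up, the work surface at z = 0. Lengths are in m, angles in degrees, forces in N, time in s.
With the tool pointing down it reaches from about 0.3 to 0.75 m from the base axis. Payload 8.5 kg.
Tool frame: the origin (TCP) lies at the very end of the fingers, on their centre line; the grasp point (between the pads) lies 19 mm behind it (env.pinch_z is the distance from the TCP to the grasp point, in m); z points along the fingers, y is the line along which they close (so a half turn about z gives the same grasp; the last joint's range is limited). The gripper opens to 85 mm and grips with 20 to 120 N. Pads are 22 mm wide; open, the fingers measure 114 mm over their backs; the gripper's body (76 mm by 85 mm) begins 54 mm behind the grasp point. The pads swing forward as they close: fully open they stand 13 mm farther back than shut.
Start: joints at [-12.336, 21.807, 74.336, -0, 83.858, -12.336], TCP at [0.55, 0, 0.231] pointing down, gripper open.
Joint ranges: [-178.18, 178.18], [-50.72, 133.34], [12.68, 142.11], [-81.47, 261.47], [9.98, 163.14], [-165.26, 165.26]. Speed limits (degrees/s): [136.94, 136.94, 180, 180, 180, 180].

## Interface

Orientations are given as a 3x3 rotation matrix whose columns are the frame's x, y, z axes.
In Python, from rig import env, viewer gives the robot as it stands.
- The arm moves only by the tool drive_tool, never from a script. Its argument "series" is a list of rows, each a list of 3 entries, a list of its own where there are three numbers: the shift along the tool's x, y, z in m, then the turn about the tool's z in degrees, then the finger opening in m, from 0 to 0.0854. A call has 1 to 20 rows; each row is the pose to reach, as a shift and turn from the pose commanded when the call began, along the tool's axes at that moment; what a row does not reach only later rows make up. A row lasts 1/10 s, in which the tool goes at most 50 mm and 8.59 degrees, less where a joint would pass 70% of its speed; a pose out of reach is approached as far as the arm can. A call with a gripper value outside its range is refused whole. The fingers move at their own pace and stop on an object; "newtons" is the grip in N (left out, the last holds). Time passes only in rows, so rows that repeat a pose let the fingers close. It gives the time, the measured TCP pose, the force, the opening and the grip force at its end, in the units of the state.
- env.observe(): the state, without advancing time (a new reading comes with each control period).
- viewer.get_image(name): name is "scene" or "side" or "wrist"; returns a dict with "img" (420x560x3 uint8, red, green, blue), "depth" (420x560 float32, m along the optical axis (not along the pixel's ray), 0 where there is no reading), "camera_matrix" (3x3 intrinsics, pixels), "rvec" (rotation vector, rad) and "tvec" (3), from world to camera coordinates, as OpenCV has them. Camera axes: x right, y down, z forward; pixel columns grow to the right and rows downward; lengths in m; the calibration is good to about 2 mm. The wrist camera is an equidistant fisheye: a pixel r from the principal point sees the ray r / f radians off the axis. A picture is of the moment at which its call begins.
- env.close_job(): hands the job in; it is judged then, once.
The state is a dict: "time_s": time; "q": joint angles; "qvel": joint speeds; "joint_efforts": joint torques, N m; "position": TCP position; "tool_rot": TCP orientation; "ft_force": force on the tool from outside, world axes, zero at the start; "wrist_torque": the same for the moment, N m; "grip_width": finger opening in m; "gripper_force": force on a finger pad.
Only numpy, scipy, OpenCV 4.12 (cv2) and the standard library are available. Lean on these libraries where they do the work, as an engineer would, in place of code of your own. Each camera call takes 0.05 s, during which the arm holds its last target. There are 200 camera calls.

## Working session

There is one attempt and no reset: what is moved stays moved. The work goes in short steps, Python scripts to look and compute and a tool call to move; the robot and the scene stay as the last step left them, time stands still between calls to the robot, and variables do not carry over. Pictures are saved under pics/ and viewed, at most 14 in all, crops included, and the job is handed in when it is done.

Besides the shell and the picture viewer there is one more tool, called after ">>>" by a JSON object that holds its "method" and its "body", one argument or row to a line. drive_tool: Moves the arm, as the interface text tells. Its arguments: {"type":"object","properties":{"series":{"type":"array"},"newtons":{"type":"number"}},"required":["series"]}

```bash
ls; mkdir -p pics
python3 - <<'E'
from rig import env, viewer
import cv2,numpy as np
for n in ["scene","side","wrist"]:
    d=viewer.get_image(n); cv2.imwrite(f"pics/{n}0.png",d["img"][:,:,::-1]); np.savez(f"pics/{n}0.npz",**d)
    print(n,d["camera_matrix"].tolist(),d["rvec"],d["tvec"])
s=env.observe(); print(s)
E
```

```text
pics
scene [[501.6082625120082, 0.0, 276.2016986644758], [0.0, 501.6082625120082, 205.82453695352058], [0.0, 0.0, 1.0]] [ 2.11858301  1.10608041 -0.44456011] [-0.25836412 -0.30141426  1.71422779]
side [[379.84967604298134, 0.0, 284.0361934193319], [0.0, 379.84967604298134, 205.48275752994897], [0.0, 0.0, 1.0]] [ 2.07597747 -0.07465595  0.05679541] [-0.51367807  0.0334106   0.82088144]
wrist [[325.19226210127806, 0.0, 275.62684083891804], [0.0, 325.19226210127806, 208.401236936937], [0.0, 0.0, 1.0]] [-2.86087948e+00  2.73874040e-04  3.35745981e-03] [-0.54915514 -0.03557581  0.37971338]
{'time_s': 0.15, 'q': array([-1.23371370e+01,  2.18327546e+01,  7.43712777e+01, -4.71943638e-04,
        8.38591985e+01, -1.23347972e+01]), 'qvel': array([-0.09598027, -0.13547848, -0.20258983, -0.04185678, -0.02961483,
       -0.10053158]), 'joint_efforts': array([ 1.94521621e-03, -4.48624384e+01, -2.31344014e+01, -1.86937300e-04,
        3.77541786e-03, -1.65174959e-05]), 'position': array([5.49779363e-01, 3.07487839e-05, 2.30868301e-01]), 'tool_rot': array([[ 4.00751898e-05,  9.99999416e-01, -1.07985210e-03],
       [ 9.99999973e-01, -3.98292262e-05,  2.27795833e-04],
       [ 2.27752690e-04, -1.07986120e-03, -9.99999391e-01]]), 'ft_force': array([-1.00318279,  0.21859082,  0.25124879]), 'wrist_torque': array([-0.02638692,  0.0307229 ,  0.0116127 ]), 'gripper_force': 0.0, 'grip_width': 0.08515399364958744}
```

View pics/scene0.png

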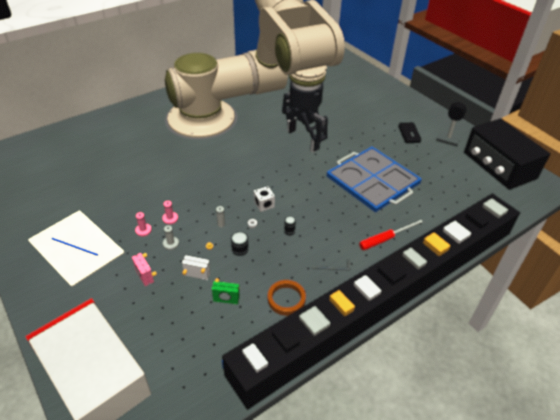

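View pics/side0.png

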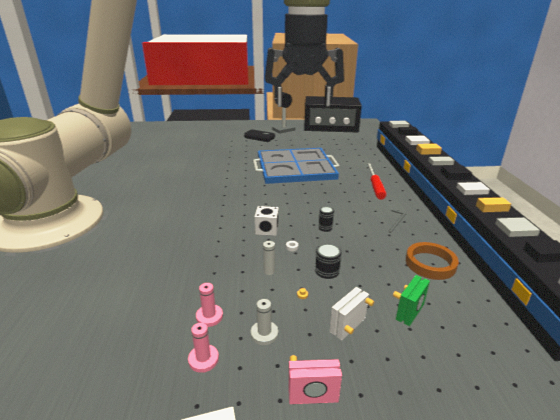

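View pics/wrist0.png

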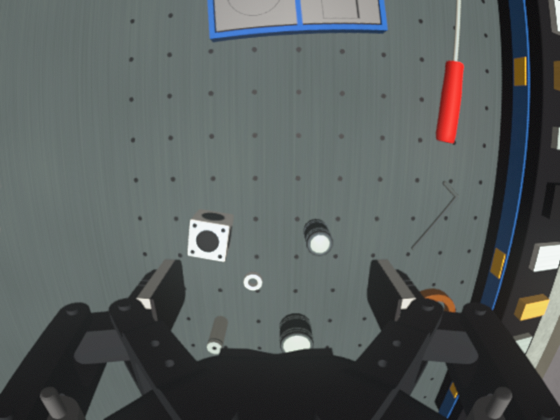

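The side view shows the plain post (268,258), large tube (328,260), small tube (326,219), cube (266,220), silver mirror mount (350,313), footed post (264,320) and tray (297,164). The look-alikes are the pink/green mounts (315,382),(412,300) and the pink footed posts (208,303),(203,347).

```bash
cat > h.py <<'E'
import numpy as np, cv2
def pts(d):
    K=d["camera_matrix"];R,_=cv2.Rodrigues(d["rvec"]);z=d["depth"].astype(float)
    v,u=np.indices(z.shape)
    P=np.stack([(u-K[0,2])/K[0,0]*z,(v-K[1,2])/K[1,1]*z,z],-1)
    W=(P-d["tvec"].ravel())@R
    W[z==0]=np.nan
    return W
def ray(d,u,v,h):
    K=d["camera_matrix"];R,_=cv2.Rodrigues(d["rvec"]);t=d["tvec"].ravel()
    r=R.T@np.array([(u-K[0,2])/K[0,0],(v-K[1,2])/K[1,1],1]);c=-R.T@t
    return c+r*(h-c[2])/r[2]
E
python3 - <<'E'
from h import *
for n in ["scene","side"]:
    d=dict(np.load(f"pics/{n}0.npz")); W=pts(d)
    m=((W[...,2]>.012)&(W[...,2]<.09)&(W[...,0]>.2)&(W[...,0]<.8)&(abs(W[...,1])<.6)).astype(np.uint8)
    k,l,st,c=cv2.connectedComponentsWithStats(m)
    print(n)
    for i in range(1,k):
        if st[i,4]<40: continue
        w=W[l==i]; zt=np.percentile(w[:,2],97); t=w[w[:,2]>zt-.004]
        r=cv2.minAreaRect((t[:,:2]*1000).astype(np.float32))
        print(c[i].round(),st[i,4],"ztop %.3f"%zt,"topmean",t[:,:2].mean(0).round(4),"rect",np.round(r[0],1),np.round(r[1],1),round(r[2],1), d["img"][l==i].mean(0).round())
E
```

```text
scene
[409. 131.] 332 ztop 0.027 topmean [0.4736 0.5169] rect [473.9 517.5] [50.4 92.2] 54.9 [35. 35. 36.]
[488. 155.] 1053 ztop 0.088 topmean [0.7212 0.5842] rect [717.8 585. ] [ 12.3 164.4] 81.1 [54. 54. 52.]
[374. 176.] 2622 ztop 0.022 topmean [0.5678 0.263 ] rect [569.6 266.5] [230.5 200. ] 3.6 [111. 122. 140.]
[264. 197.] 341 ztop 0.048 topmean [ 0.4757 -0.0628] rect [475.4 -61.3] [42.6 46.7] 79.4 [148. 148. 143.]
[169. 209.] 130 ztop 0.063 topmean [ 0.3776 -0.304 ] rect [ 377.1 -304.3] [17.6 17.6] 51.3 [191.  97. 119.]
[220. 215.] 125 ztop 0.063 topmean [ 0.4724 -0.2004] rect [ 472.8 -200.3] [16.4 17.2] 78.6 [126. 128. 118.]
[141. 221.] 139 ztop 0.063 topmean [ 0.3765 -0.3817] rect [ 376.5 -382.3] [17.1 20.8] 65.0 [188.  95. 116.]
[290. 224.] 165 ztop 0.050 topmean [ 0.5993 -0.0646] rect [600.4 -65.5] [24.3 30.6] 22.7 [91. 96. 92.]
[382. 237.] 383 ztop 0.028 topmean [0.7603 0.0987] rect [761.4 100.1] [96.5 17.7] 82.4 [211.  54.  44.]
[169. 234.] 138 ztop 0.063 topmean [ 0.4598 -0.3429] rect [ 458.9 -342.7] [15.2 20.8] 66.6 [131. 133. 123.]
[240. 242.] 325 ztop 0.049 topmean [ 0
[... 1830 characters left out ...]
t [ 576.3 -208.7] [41.1 41.7] 30.1 [105. 108. 102.]
[412. 297.] 926 ztop 0.051 topmean [ 0.6872 -0.3184] rect [ 686.6 -315.1] [62.1 29.9] 44.2 [ 59. 149.  69.]
[208. 299.] 425 ztop 0.060 topmean [ 0.3778 -0.3073] rect [ 377.5 -306.3] [18.6 19.9] 39.2 [194. 115. 131.]
[350. 310.] 1181 ztop 0.050 topmean [ 0.5841 -0.3386] rect [ 585.5 -337.2] [62.1 27.2] 36.9 [194. 188. 170.]
[264. 316.] 463 ztop 0.060 topmean [ 0.4598 -0.3471] rect [ 460.  -346.1] [20.  18.9] 69.1 [149. 149. 136.]
[201. 341.] 540 ztop 0.060 topmean [ 0.377  -0.3855] rect [ 376.9 -384.8] [18.8 19.7] 6.7 [196. 117. 134.]
[314. 378.] 1951 ztop 0.051 topmean [ 0.5164 -0.4467] rect [ 516.9 -442.1] [32.1 60.1] 87.4 [204. 136. 150.]
```

Run:
```python
import cv2,numpy as np
a=cv2.imread("pics/scene0.png")[138:216,320:428];b=cv2.imread("pics/side0.png")
A=cv2.resize(a,(400,290),interpolation=2);B=cv2.resize(b[145:185,250:345],(400,290),interpolation=2)
C=cv2.resize(b[195:345,190:450],(800,310),interpolation=2)
cv2.imwrite("pics/m1.png",np.vstack([np.hstack([A,B]),C[:310]]))
```

```text
(no output)
```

View pics/m1.png

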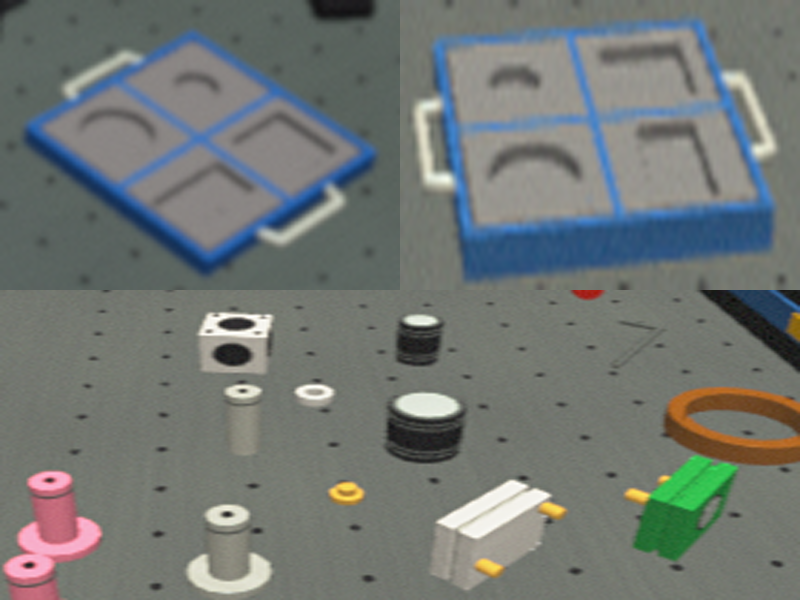

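Wells, read from the side crop: small round far left (-x,+y), square far right (+x,+y), large round near left (-x,-y), and long near right (+x,-y) with its length along y. The candidates are confirmed:
- **Posts:** the plain grey post without a foot (268,258) is the one meant. The grey one on a foot (264,320) and the pink ones are not.
- **Tubes:** the larger tube is (328,260). The smaller (326,219) stays.
- **Mirror mount:** the silver mount is (350,313), with its knobs toward +x,-y.

Run:
```python
from h import *
for n in ["scene","side"]:
    d=dict(np.load(f"pics/{n}0.npz")); W=pts(d); hsv=cv2.cvtColor(d["img"],cv2.COLOR_RGB2HSV)
    roi=(abs(W[...,0]-.569)<.14)&(abs(W[...,1]-.266)<.14)
    m=roi&(W[...,2]>.012)&(W[...,2]<.03)&(hsv[...,1]>100)&(hsv[...,0]>95)&(hsv[...,0]<130)
    r=cv2.minAreaRect((W[m][:,:2]*1000).astype(np.float32)); print(n,m.sum(),np.round(r[0],1),np.round(r[1],1),round(r[2],1),W[m][:,2].max())
```

```text
scene 731 [568.6 268.6] [202.4 205.4] 4.8 0.026024979059559507
side 450 [568.7 266. ] [196.9 206.1] 4.5 0.019370934225103838
```

>>> {"method": "drive_tool", "body": {
  "series": [
    [[-0.05,0.01,0],0,0.085],
    [[-0.1,0.02,0.03],0,0.085],
    [[-0.15,0.027,0.06],0,0.085],
    [[-0.209,0.027,0.1],0,0.085],
    [[-0.209,0.027,0.12],0,0.085],
    [[-0.209,0.027,0.12],0,0.085]
  ],
  "newtons": 60
}}

```text
time_s: 0.75
position: [0.5747, -0.2115, 0.106]
tool_rot: [[0.004, 1.0, -0.008], [1.0, -0.004, 0.004], [0.004, -0.008, -1.0]]
ft_force: [0.0, 0.1, -0.4]
grip_width: 0.0846
gripper_force: 0.0
```

>>> {"method": "drive_tool", "body": {
  "series": [
    [[0,0,0.03],0,0.085],
    [[0,0,0.06],0,0.085],
    [[0,0,0.085],0,0.085],
    [[0,0,0.097],0,0.085],
    [[0,0,0.097],0,0.085],
    [[0,0,0.097],0,0.04],
    [[0,0,0.097],0,0.03],
    [[0,0,0.097],0,0.03],
    [[0,0,0.097],0,0.03],
    [[0,0,0.097],0,0.03],
    [[0,0,0.097],0,0.03]
  ],
  "newtons": 60
}}

```text
time_s: 1.85
position: [0.5775, -0.2093, 0.0159]
tool_rot: [[-0.0, 1.0, 0.002], [1.0, 0.0, -0.001], [-0.001, 0.002, -1.0]]
ft_force: [-0.1, 0.6, 4.8]
grip_width: 0.0426
gripper_force: 60.8
```

>>> {"method": "drive_tool", "body": {
  "series": [
    [[0,0,-0.03],0,0.03],
    [[0,0,-0.07],0,0.03],
    [[0.03,-0.005,-0.1],0,0.03],
    [[0.07,-0.01,-0.1],0,0.03],
    [[0.115,-0.015,-0.1],0,0.03],
    [[0.16,-0.02,-0.1],0,0.03],
    [[0.205,-0.025,-0.1],0,0.03],
    [[0.25,-0.03,-0.1],0,0.03],
    [[0.295,-0.035,-0.1],0,0.03],
    [[0.33,-0.04,-0.1],0,0.03],
    [[0.34,-0.045,-0.1],0,0.03],
    [[0.34,-0.0515,-0.1],0,0.03],
    [[0.34,-0.0515,-0.1],0,0.03]
  ]
}}

```text
time_s: 3.15
position: [0.5249, 0.1302, 0.1145]
tool_rot: [[0.0, 1.0, -0.0], [1.0, -0.0, -0.0], [-0.0, -0.0, -1.0]]
ft_force: [0.2, -0.1, -1.5]
grip_width: 0.0425
gripper_force: 61.2
```

Run:
```python
from rig import env, viewer
import cv2,numpy as np
d=viewer.get_image("wrist"); cv2.imwrite("pics/w1.png",d["img"][:,:,::-1]); np.savez("pics/w1.npz",**d)
print(env.observe()["position"])
```

```text
[0.52542019 0.12986742 0.11455137]
```

View pics/w1.png

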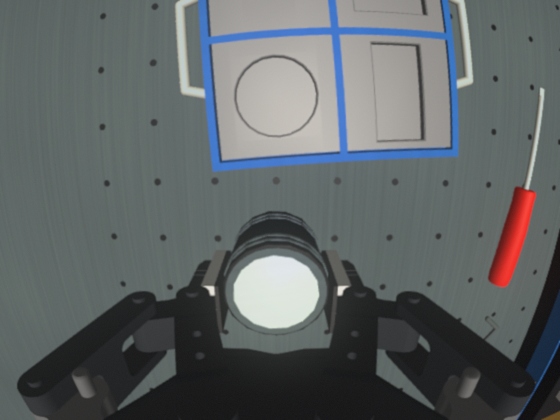

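The wrist view shows the held tube at (276,290), the large round well at about (276,96) and the long well with corners (371,43),(422,45),(425,142),(376,140).

```bash
cat >> h.py <<'E'
def fray(d,u,v,h):
    K=d["camera_matrix"];R,_=cv2.Rodrigues(d["rvec"]);t=d["tvec"].ravel()
    x=np.array([u-K[0,2],v-K[1,2]])/K[0,0];th=np.linalg.norm(x)
    r=R.T@np.append(x/th*np.sin(th),np.cos(th));c=-R.T@t
    return (c+r*(h-c[2])/r[2])[:2]
E
python3 - <<'E'
from h import *
d=dict(np.load("pics/w1.npz"))
f=lambda u,v,h=.018:fray(d,u,v,h)*1000
e=[f(*p) for p in [(235,96),(317,96),(276,56),(276,136)]]; print("round",np.round(e,1),np.mean(e,0))
L=[f(*p) for p in [(371,43),(422,45),(425,142),(376,140)]]; print("long",np.round(L,1),np.mean(L,0))
w=[f(*p) for p in [(216,169),(458,154),(335,31)]]; print("wall corners, cross",np.round(w,1), "ang",np.degrees(np.arctan2(*(w[1]-w[0])[::-1])))
E
```

```text
round [[495.2 216.8]
 [554.8 216.8]
 [525.  246.3]
 [525.  186.9]] [525.00566513 216.73492471]
long [[595.7 259.8]
 [638.  263.5]
 [642.1 186.2]
 [600.5 185.6]] [619.07616837 223.76537894]
wall corners, cross [[479.9 162.7]
 [674.5 178.3]
 [568.3 267.1]] ang 4.584809389190425
```

>>> {"method": "drive_tool", "body": {
  "series": [
    [[0.04,0,0],0,0.03],
    [[0.07,0,0],0,0.03],
    [[0.086,0,0.01],0,0.03],
    [[0.086,0,0.03],0,0.03],
    [[0.086,0,0.055],0,0.03],
    [[0.086,0,0.07],0,0.03],
    [[0.086,0,0.08],0,0.03],
    [[0.086,0,0.086],0,0.03],
    [[0.086,0,0.0885],0,0.03],
    [[0.086,0,0.0885],0,0.03]
  ]
}}

```text
time_s: 4.2
position: [0.5259, 0.2167, 0.0263]
tool_rot: [[0.0, 1.0, 0.001], [1.0, -0.0, 0.0], [0.0, 0.001, -1.0]]
ft_force: [-0.1, -0.3, -1.9]
grip_width: 0.0429
gripper_force: 61.4
```

>>> {"method": "drive_tool", "body": {
  "series": [
    [[0,0,0.0015],0,0.03],
    [[0,0,0.0015],0,0.03],
    [[0,0,0.0015],0,0.065],
    [[0,0,0.0015],0,0.065],
    [[0,0,0.0015],0,0.065],
    [[0,0,-0.02],0,0.065],
    [[0,0,-0.06],0,0.065],
    [[0,0,-0.1],0,0.085],
    [[0,0,-0.1],0,0.085]
  ]
}}

```text
time_s: 5.1
position: [0.5278, 0.2176, 0.1309]
tool_rot: [[-0.0, 1.0, 0.01], [1.0, 0.0, 0.002], [0.002, 0.01, -1.0]]
ft_force: [0.9, 0.3, -0.9]
grip_width: 0.085
gripper_force: 0.0
```

Run:
```python
from rig import env, viewer
import cv2,numpy as np
from h import *
d=viewer.get_image("side"); cv2.imwrite("pics/s2.png",d["img"][:,:,::-1])
W=pts(d); m=(abs(W[...,0]-.525)<.04)&(abs(W[...,1]-.2167)<.04)&(W[...,2]>.03)&(W[...,2]<.07)
w=W[m];zt=np.percentile(w[:,2],97);t=w[w[:,2]>zt-.004];print(zt,cv2.minAreaRect((t[:,:2]*1000).astype(np.float32)))
# cube top corners from the first side image
d=dict(np.load("pics/side0.npz"));W=pts(d)
m=(abs(W[...,0]-.475)<.05)&(abs(W[...,1]+.063)<.05)&(W[...,2]>.012)
m=(m&(W[...,2]>.0405)); print(cv2.minAreaRect((W[m][:,:2]*1000).astype(np.float32)))
```

```text
0.057248885590112444 ((527.0433349609375, 216.20310974121094), (39.52394485473633, 40.23340606689453), 61.67764663696289)
((484.1585998535156, -45.393470764160156), (95.5619125366211, 55.92005157470703), 59.66738510131836)
```

>>> {"method": "drive_tool", "body": {
  "series": [
    [[-0.045,-0.01,0],0,0.085],
    [[-0.09,-0.02,0],0,0.085],
    [[-0.135,-0.03,0],0,0.085],
    [[-0.18,-0.04,0],0,0.085],
    [[-0.225,-0.045,0],0,0.085],
    [[-0.27,-0.05,0],0,0.085],
    [[-0.315,-0.05,0],0,0.085],
    [[-0.35,-0.05,0],0,0.085],
    [[-0.36,-0.05,0],0,0.085],
    [[-0.36,-0.05,0],0,0.085],
    [[-0.36,-0.05,0],0,0.085]
  ]
}}

```text
time_s: 6.25
position: [0.4751, -0.1418, 0.1252]
tool_rot: [[-0.0, 1.0, -0.001], [1.0, 0.0, 0.001], [0.001, -0.001, -1.0]]
ft_force: [-0.6, 1.0, -0.3]
grip_width: 0.0853
gripper_force: 0.0
```

Run:
```python
from rig import env, viewer
import cv2,numpy as np
from h import *
d=viewer.get_image("wrist"); cv2.imwrite("pics/w2.png",d["img"][:,:,::-1]); np.savez("pics/w2.npz",**d)
g=cv2.cvtColor(d["img"],cv2.COLOR_RGB2GRAY)
m=(g>185).astype(np.uint8);k,l,st,c=cv2.connectedComponentsWithStats(m)
for i in range(1,k):
    if st[i,4]>500:
        p=np.argwhere(l==i)[:,::-1]
        h=cv2.convexHull(p.astype(np.float32))[:,0]
        q=np.array([fray(d,u,v,.044) for u,v in h])*1000
        r=cv2.minAreaRect(q.astype(np.float32));print(c[i].round(),st[i],np.round(r[0],1),np.round(r[1],1),r[2])
print(env.observe()["position"])
```

```text
[274. 104.] [ 238   69   73   71 2628] [473.5 -61.6] [43.6 43.7] 80.33680725097656
[442. 116.] [430 102  24  28 519] [598.  -63.9] [20.3 20.4] 2.875581979751587
[ 0.47523731 -0.14153613  0.12540853]
```

View pics/w2.png

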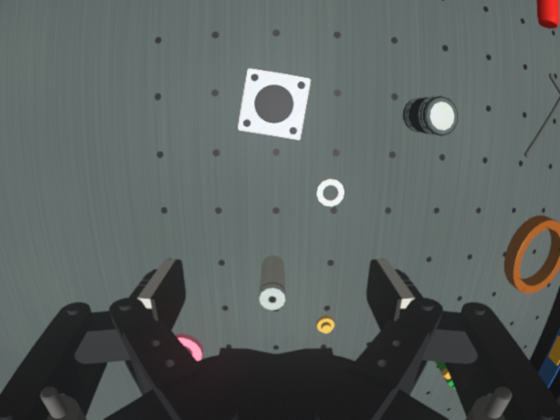

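The wrist view shows the cube's top face at (274,104), yaw about -10°, with the plain post below at (272,297).

>>> {"method": "drive_tool", "body": {
  "series": [
    [[0.04,-0.0015,0],5,0.085],
    [[0.07,-0.0015,0],9.7,0.085],
    [[0.08,-0.0015,0.01],9.7,0.085],
    [[0.08,-0.0015,0.05],9.7,0.085],
    [[0.08,-0.0015,0.085],9.7,0.085],
    [[0.08,-0.0015,0.105],9.7,0.085],
    [[0.08,-0.0015,0.111],9.7,0.085],
    [[0.08,-0.0015,0.111],9.7,0.085],
    [[0.08,-0.0015,0.111],9.7,0.03],
    [[0.08,-0.0015,0.111],9.7,0.03],
    [[0.08,-0.0015,0.111],9.7,0.03],
    [[0.08,-0.0015,0.111],9.7,0.03],
    [[0.08,-0.0015,0.111],9.7,0.03],
    [[0.08,-0.0015,0.111],9.7,0.03]
  ]
}}

```text
time_s: 7.7
position: [0.4744, -0.0632, 0.0159]
tool_rot: [[0.168, 0.986, 0.002], [0.986, -0.168, -0.001], [-0.0, 0.002, -1.0]]
ft_force: [-1.6, 0.6, 7.0]
grip_width: 0.0433
gripper_force: 61.7
```

>>> {"method": "drive_tool", "body": {
  "series": [
    [[0,0,-0.03],0,0.03],
    [[0,0,-0.07],0,0.03],
    [[0.03,0.005,-0.1],-3,0.03],
    [[0.07,0.012,-0.1],-6,0.03],
    [[0.115,0.02,-0.1],-10,0.03],
    [[0.16,0.03,-0.1],-14.2,0.03],
    [[0.205,0.04,-0.1],-14.2,0.03],
    [[0.25,0.05,-0.1],-14.2,0.03],
    [[0.295,0.055,-0.1],-14.2,0.03],
    [[0.335,0.062,-0.1],-14.2,0.03],
    [[0.37,0.068,-0.1],-14.2,0.03],
    [[0.39,0.0717,-0.1],-14.2,0.03],
    [[0.398,0.0717,-0.1],-14.2,0.03],
    [[0.398,0.0717,-0.07],-14.2,0.03],
    [[0.398,0.0717,-0.04],-14.2,0.03],
    [[0.398,0.0717,-0.01],-14.2,0.03],
    [[0.398,0.0717,0.0],-14.2,0.03],
    [[0.398,0.0717,0.0],-14.2,0.03]
  ]
}}

```text
time_s: 9.5
position: [0.6114, 0.3164, 0.0218]
tool_rot: [[-0.078, 0.997, 0.002], [0.997, 0.078, 0.0], [0.0, 0.002, -1.0]]
ft_force: [-17.1, -6.2, 42.1]
grip_width: 0.0433
gripper_force: 77.2
```

I commanded 10 mm too deep, so the part is pressing on the floor. I'll relax before releasing.

>>> {"method": "drive_tool", "body": {
  "series": [
    [[0,0,-0.004],0,0.03],
    [[0,0,-0.004],0,0.03],
    [[0,0,-0.004],0,0.03]
  ]
}}

```text
time_s: 9.8
position: [0.6118, 0.3165, 0.0219]
tool_rot: [[-0.078, 0.997, 0.002], [0.997, 0.078, 0.0], [0.0, 0.002, -1.0]]
ft_force: [-4.7, -3.2, 18.5]
grip_width: 0.043
gripper_force: 73.9
```

Run:
```python
from rig import env, viewer
import cv2,numpy as np
d=viewer.get_image("side"); cv2.imwrite("pics/s3.png",cv2.resize(d["img"][110:190,230:370,::-1],(700,400),interpolation=2))
```

```text
(no output)
```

View pics/s3.png

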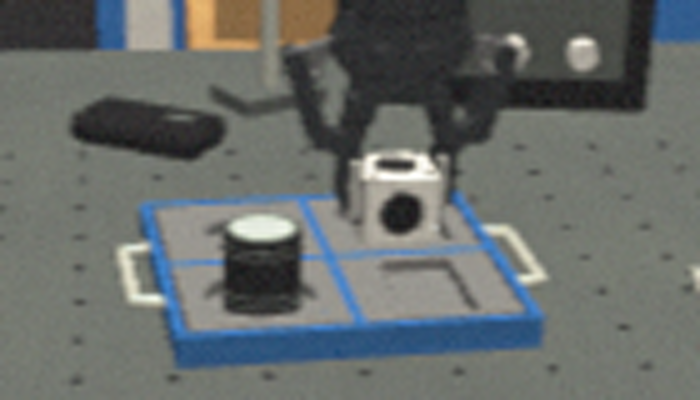

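The crop shows the tube standing in the large round well and the cube upright in the square well at (400,200).

>>> {"method": "drive_tool", "body": {
  "series": [
    [[0,0,-0.002],0,0.03],
    [[0,0,-0.002],0,0.03],
    [[0,0,-0.002],0,0.065],
    [[0,0,-0.002],0,0.065],
    [[0,0,-0.002],0,0.065],
    [[0,0,-0.02],0,0.065],
    [[0,0,-0.06],0,0.065],
    [[0,0,-0.1],0,0.07],
    [[0,0,-0.1],0,0.07]
  ]
}}

```text
time_s: 10.75
position: [0.614, 0.318, 0.125]
tool_rot: [[-0.079, 0.997, 0.01], [0.997, 0.079, 0.003], [0.002, 0.01, -1.0]]
ft_force: [0.2, -0.2, 0.2]
grip_width: 0.07
gripper_force: 0.0
```

Run:
```python
from rig import env, viewer
import cv2,numpy as np
from h import *
d=dict(np.load("pics/w2.npz"));print("post",fray(d,272,299,.06)*1000)
d=viewer.get_image("side");W=pts(d)
for x,y in [(.525,.217),(.612,.3175)]:
    m=(abs(W[...,0]-x)<.045)&(abs(W[...,1]-y)<.045)&(W[...,2]>.03)&(W[...,2]<.07)
    w=W[m];zt=np.percentile(w[:,2],97);t=w[w[:,2]>zt-.004];print(zt,cv2.minAreaRect((t[:,:2]*1000).astype(np.float32)))
print(env.observe()["position"])
```

```text
post [ 472.21881079 -201.20966118]
0.0566398515620425 ((527.1489868164062, 214.393310546875), (37.66706085205078, 41.52922058105469), 78.39131927490234)
0.054417927713169126 ((612.3787231445312, 314.84381103515625), (44.22842025756836, 46.94089126586914), 4.592474937438965)
[0.61281534 0.31761123 0.12167062]
```

>>> {"method": "drive_tool", "body": {
  "series": [
    [[-0.045,-0.016,0],0,0.07],
    [[-0.09,-0.032,0],0,0.07],
    [[-0.135,-0.048,0],0,0.07],
    [[-0.18,-0.064,0],0,0.07],
    [[-0.225,-0.08,0],4.5,0.07],
    [[-0.27,-0.096,0],4.5,0.07],
    [[-0.315,-0.112,0],4.5,0.07],
    [[-0.36,-0.128,0],4.5,0.07],
    [[-0.405,-0.144,0],4.5,0.07],
    [[-0.45,-0.16,0],4.5,0.06],
    [[-0.49,-0.174,0],4.5,0.06],
    [[-0.506,-0.18,0],4.5,0.06],
    [[-0.506,-0.18,0],4.5,0.06],
    [[-0.506,-0.18,0.03],4.5,0.06],
    [[-0.506,-0.18,0.03],4.5,0.06]
  ]
}}

```text
time_s: 12.3
position: [0.4704, -0.1993, 0.0857]
tool_rot: [[-0.0, 1.0, -0.006], [1.0, 0.0, 0.005], [0.005, -0.006, -1.0]]
ft_force: [0.1, 0.7, 0.5]
grip_width: 0.06
gripper_force: 0.0
```

Run:
```python
from rig import env, viewer
import cv2
d=viewer.get_image("wrist"); cv2.imwrite("pics/w3.png",d["img"][:,:,::-1])
print(env.observe()["position"])
```

```text
[ 0.47120039 -0.19980132  0.08743106]
```

View pics/w3.png

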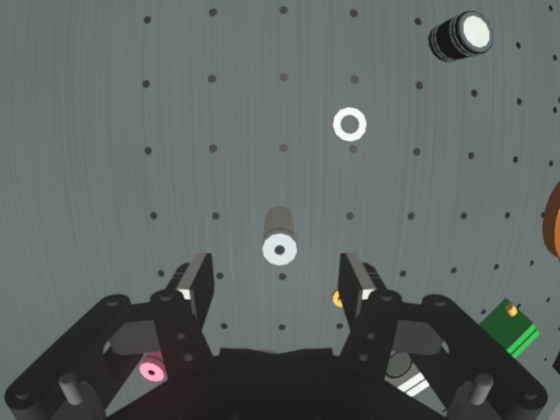

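The post is centred between the fingers at (280,248), so I descend and grip.

>>> {"method": "drive_tool", "body": {
  "series": [
    [[-0.001,0,0.03],0,0.06],
    [[-0.001,0,0.055],0,0.06],
    [[-0.001,0,0.07],0,0.06],
    [[-0.001,0,0.07],0,0.06],
    [[-0.001,0,0.07],0,0.01],
    [[-0.001,0,0.07],0,0.01],
    [[-0.001,0,0.07],0,0.01],
    [[-0.001,0,0.07],0,0.01],
    [[-0.001,0,0.07],0,0.01],
    [[-0.001,0,0.07],0,0.01],
    [[-0.001,0,0.07],0,0.01]
  ]
}}

```text
time_s: 13.45
position: [0.4724, -0.2025, 0.0201]
tool_rot: [[-0.0, 1.0, 0.002], [1.0, 0.0, -0.001], [-0.001, 0.002, -1.0]]
ft_force: [-1.0, 0.2, 6.3]
grip_width: 0.0187
gripper_force: 58.3
```

>>> {"method": "drive_tool", "body": {
  "series": [
    [[0,0,-0.03],0,0.01],
    [[0,0,-0.07],0,0.01],
    [[0.03,0.003,-0.1],0,0.01],
    [[0.075,0.007,-0.1],0,0.01],
    [[0.12,0.01,-0.1],0,0.01],
    [[0.165,0.015,-0.1],0,0.01],
    [[0.21,0.02,-0.1],0,0.01],
    [[0.255,0.025,-0.1],0,0.01],
    [[0.3,0.03,-0.1],0,0.01],
    [[0.345,0.033,-0.1],0,0.01],
    [[0.39,0.037,-0.1],0,0.01],
    [[0.435,0.041,-0.1],0,0.01],
    [[0.475,0.0454,-0.1],0,0.01],
    [[0.5,0.0454,-0.1],0,0.01],
    [[0.5127,0.0454,-0.1],0,0.01],
    [[0.5127,0.0454,-0.08],0,0.01],
    [[0.5127,0.0454,-0.05],0,0.01],
    [[0.5127,0.0454,-0.04],0,0.01],
    [[0.5127,0.0454,-0.04],0,0.01]
  ]
}}

```text
time_s: 15.35
position: [0.5169, 0.3096, 0.0579]
tool_rot: [[0.001, 1.0, -0.003], [1.0, -0.001, -0.001], [-0.001, -0.003, -1.0]]
ft_force: [-0.3, -0.3, -0.7]
grip_width: 0.0184
gripper_force: 58.8
```

Run:
```python
from rig import env, viewer
import cv2
d=viewer.get_image("wrist"); cv2.imwrite("pics/w4.png",d["img"][:,:,::-1])
print(env.observe()["position"])
```

```text
[0.51759943 0.30991706 0.05924953]
```

View pics/w4.png

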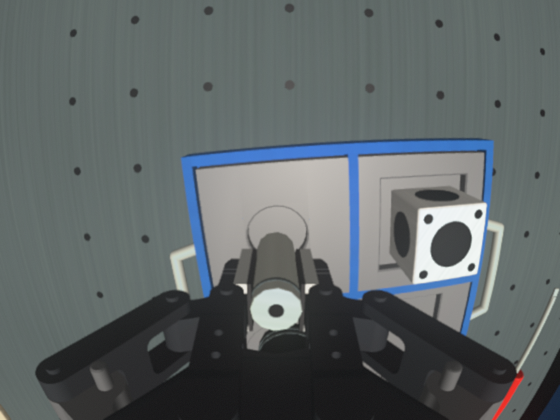

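The small well rim is at (277,236), directly under the post, and the cube sits in its well.

>>> {"method": "drive_tool", "body": {
  "series": [
    [[0,0,0.012],0,0.01],
    [[0,0,0.022],0,0.01],
    [[0,0,0.028],0,0.01],
    [[0,0,0.03],0,0.01],
    [[0,0,0.03],0,0.01]
  ]
}}

```text
time_s: 15.9
position: [0.5172, 0.3103, 0.03]
tool_rot: [[-0.0, 1.0, 0.0], [1.0, 0.0, -0.0], [-0.0, 0.0, -1.0]]
ft_force: [-4.3, -2.7, 12.4]
grip_width: 0.0184
gripper_force: 60.1
```

>>> {"method": "drive_tool", "body": {
  "series": [
    [[0,0,-0.001],0,0.045],
    [[0,0,-0.001],0,0.045],
    [[0,0,-0.001],0,0.045],
    [[0,0,-0.03],0,0.045],
    [[0,0,-0.065],0,0.045],
    [[0,0,-0.1],0,0.085],
    [[-0.04,0,-0.1],0,0.085],
    [[-0.09,0,-0.1],0,0.085],
    [[-0.14,0,-0.1],0,0.085],
    [[-0.19,0,-0.1],8,0.085],
    [[-0.24,0,-0.1],16,0.085],
    [[-0.29,0,-0.1],24,0.085],
    [[-0.34,0,-0.1],32,0.085],
    [[-0.39,0,-0.1],40,0.085],
    [[-0.44,0,-0.1],48,0.085],
    [[-0.49,0,-0.1],53,0.085],
    [[-0.54,0,-0.1],53,0.085],
    [[-0.59,0,-0.1],53,0.085],
    [[-0.64,0.002,-0.1],53,0.085],
    [[-0.69,0.003,-0.1],53,0.085]
  ]
}}

```text
time_s: 17.9
position: [0.5201, -0.3817, 0.1287]
tool_rot: [[0.799, 0.602, 0.0], [0.602, -0.799, 0.0], [0.0, -0.0, -1.0]]
ft_force: [0.7, 0.9, 1.2]
grip_width: 0.0852
gripper_force: 0.0
```

>>> {"method": "drive_tool", "body": {
  "series": [
    [[0,0,0],0,0.085],
    [[0,0,0],0,0.085]
  ]
}}

```text
time_s: 18.1
position: [0.5199, -0.3803, 0.128]
tool_rot: [[0.8, 0.6, -0.001], [0.6, -0.8, 0.001], [0.0, -0.001, -1.0]]
ft_force: [1.4, -0.0, 0.2]
grip_width: 0.0849
gripper_force: 0.0
```

Run:
```python
from rig import env, viewer
import cv2,numpy as np
from h import *
d=viewer.get_image("wrist"); cv2.imwrite("pics/w5.png",d["img"][:,:,::-1]); np.savez("pics/w5.npz",**d)
s=env.observe();print(s["position"],s["tool_rot"].round(3),s["q"])
d=viewer.get_image("side");W=pts(d)
m=(abs(W[...,0]-.518)<.03)&(abs(W[...,1]-.31)<.04)&(W[...,2]>.03)&(W[...,2]<.09)
w=W[m];zt=np.percentile(w[:,2],97);t=w[w[:,2]>zt-.004];print(zt,cv2.minAreaRect((t[:,:2]*1000).astype(np.float32)))
```

```text
[ 0.52021008 -0.3791325   0.12835845] [[ 0.799  0.602 -0.001]
 [ 0.602 -0.799  0.001]
 [ 0.    -0.001 -1.   ]] [-4.66089502e+01  3.58636105e+01  6.71799281e+01  1.66965377e-02
  7.70204075e+01  6.39991276e+00]
0.06964590378354117 ((518.2916870117188, 308.5847473144531), (17.068342208862305, 17.230131149291992), 82.27947998046875)
```

View pics/w5.png

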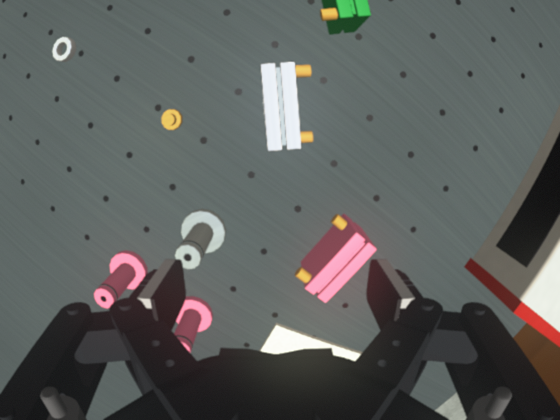

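The silver mount is ahead with top corners (261,64),(296,62),(302,149),(268,150), knobs on the right. The post is seated, top at 70 mm.

Run:
```python
from h import *
d=dict(np.load("pics/w5.npz"))
q=np.array([fray(d,u,v,.05) for u,v in [(261,64),(296,62),(302,149),(268,150)]])*1000
c=q.mean(0);a=q[0]+q[1]-q[2]-q[3]
print(q.round(1),c,np.degrees(np.arctan2(a[1],a[0])),np.linalg.norm(a)/2)
R=np.array([[.799,.602],[.602,-.799]]);print("tool delta",R.T@(c-[520.2,-379.6]))
```

```text
[[ 599.3 -308. ]
 [ 614.5 -325.8]
 [ 569.5 -365. ]
 [ 555.  -347. ]] [ 584.57153964 -336.44165388] 41.181774704569726 59.329206791276626
tool delta [77.41418454  4.26814831]
```

>>> {"method": "drive_tool", "body": {
  "series": [
    [[0.04,0.0043,0],-2,0.085],
    [[0.07,0.0043,0],-4.2,0.085],
    [[0.0774,0.0043,0.01],-4.2,0.085],
    [[0.0774,0.0043,0.045],-4.2,0.085],
    [[0.0774,0.0043,0.08],-4.2,0.085],
    [[0.0774,0.0043,0.105],-4.2,0.085],
    [[0.0774,0.0043,0.114],-4.2,0.085],
    [[0.0774,0.0043,0.114],-4.2,0.085],
    [[0.0774,0.0043,0.114],-4.2,0.02],
    [[0.0774,0.0043,0.114],-4.2,0.01],
    [[0.0774,0.0043,0.114],-4.2,0.01],
    [[0.0774,0.0043,0.114],-4.2,0.01],
    [[0.0774,0.0043,0.114],-4.2,0.01],
    [[0.0774,0.0043,0.114],-4.2,0.01],
    [[0.0774,0.0043,0.114],-4.2,0.01]
  ]
}}

```text
time_s: 19.7
position: [0.585, -0.3367, 0.0156]
tool_rot: [[0.752, 0.659, 0.001], [0.659, -0.752, -0.001], [0.0, 0.001, -1.0]]
ft_force: [-0.5, 0.1, 5.0]
grip_width: 0.0222
gripper_force: 59.6
```

>>> {"method": "drive_tool", "body": {
  "series": [
    [[0,0,-0.03],0,0.01],
    [[0,0,-0.07],0,0.01],
    [[0.015,-0.015,-0.1],0,0.01],
    [[0.045,-0.045,-0.1],-5,0.01],
    [[0.075,-0.076,-0.1],-10,0.01],
    [[0.105,-0.106,-0.1],-15,0.01],
    [[0.135,-0.136,-0.1],-20,0.01],
    [[0.165,-0.167,-0.1],-25,0.01],
    [[0.195,-0.197,-0.1],-30,0.01],
    [[0.225,-0.227,-0.1],-35,0.01],
    [[0.255,-0.258,-0.1],-40,0.01],
    [[0.285,-0.288,-0.1],-45,0.01],
    [[0.315,-0.318,-0.1],-50,0.01],
    [[0.345,-0.349,-0.1],-53.3,0.01],
    [[0.37,-0.374,-0.1],-53.3,0.01],
    [[0.388,-0.392,-0.1],-53.3,0.01],
    [[0.395,-0.399,-0.1],-53.3,0.01],
    [[0.395,-0.399,-0.07],-53.3,0.01],
    [[0.395,-0.399,-0.04],-53.3,0.01],
    [[0.395,-0.399,-0.04],-53.3,0.01]
  ]
}}

```text
time_s: 21.7
position: [0.6169, 0.2228, 0.0507]
tool_rot: [[-0.078, 0.997, -0.008], [0.997, 0.078, -0.002], [-0.001, -0.009, -1.0]]
ft_force: [1.0, -0.7, -1.5]
grip_width: 0.0226
gripper_force: 59.0
```

Run:
```python
from rig import env, viewer
import cv2
d=viewer.get_image("wrist"); cv2.imwrite("pics/w6.png",d["img"][:,:,::-1])
print(env.observe()["position"])
```

```text
[0.61832084 0.22303135 0.0533404 ]
```

View pics/w6.png

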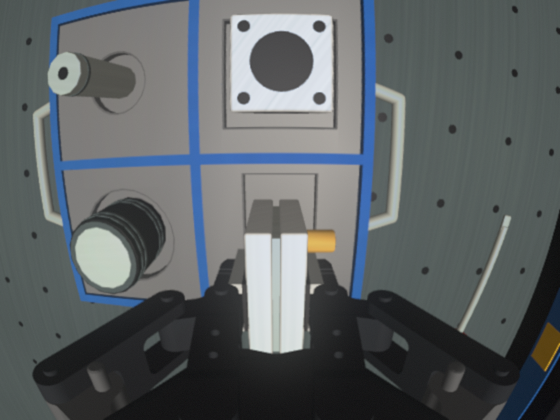

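The mount is aligned over the long well, whose far edge spans (245..317,175). The tube, post and cube stand in their wells.

>>> {"method": "drive_tool", "body": {
  "series": [
    [[0.001,0,0.012],0,0.01],
    [[0.001,0,0.022],0,0.01],
    [[0.001,0,0.028],0,0.01],
    [[0.001,0,0.029],0,0.01],
    [[0.001,0,0.03],0,0.01],
    [[0.001,0,0.03],0,0.01]
  ]
}}

```text
time_s: 22.35
position: [0.6192, 0.2249, 0.0256]
tool_rot: [[-0.079, 0.997, 0.001], [0.997, 0.079, -0.0], [-0.0, 0.0, -1.0]]
ft_force: [-2.4, -1.8, 4.0]
grip_width: 0.0222
gripper_force: 59.5
```

>>> {"method": "drive_tool", "body": {
  "series": [
    [[0,0,0],0,0.045],
    [[0,0,0],0,0.045],
    [[0,0,0],0,0.045],
    [[0,0,0],0,0.045],
    [[0,0,-0.02],0,0.045],
    [[0,0,-0.06],0,0.045],
    [[0,0,-0.1],0,0.045],
    [[0,0,-0.15],0,0.045],
    [[-0.03,0,-0.2],0,0.045],
    [[-0.06,0,-0.2],0,0.045],
    [[-0.06,0,-0.2],0,0.045],
    [[-0.06,0,-0.2],0,0.045]
  ]
}}

```text
time_s: 23.55
position: [0.6237, 0.1648, 0.2245]
tool_rot: [[-0.077, 0.997, -0.001], [0.997, 0.077, 0.0], [0.0, -0.001, -1.0]]
ft_force: [-0.1, 0.3, 0.5]
grip_width: 0.045
gripper_force: 0.0
```

Run:
```python
from rig import env, viewer
import cv2,numpy as np
from h import *
d=viewer.get_image("wrist"); a=d["img"]; s=viewer.get_image("side");b=s["img"][120:345,190:450]
cv2.imwrite("pics/fin.png",np.hstack([cv2.resize(a,(400,300)),cv2.resize(b,(400,346))[:300]])[:,:,::-1])
W=pts(s)
for x,y in [(.525,.217),(.6116,.3176),(.518,.310),(.619,.224),(.598,-.066),(.460,-.346)]:
    m=(abs(W[...,0]-x)<.035)&(abs(W[...,1]-y)<.04)&(W[...,2]>.03)&(W[...,2]<.09)
    w=W[m];zt=np.percentile(w[:,2],97);t=w[w[:,2]>zt-.004];r=cv2.minAreaRect((t[:,:2]*1000).astype(np.float32));print((x,y),zt.round(4),np.round(r[0],1),np.round(r[1],1))
```

```text
(0.525, 0.217) 0.0567 [527.2 213.9] [40.8 39.7]
(0.6116, 0.3176) 0.0546 [613.5 313.6] [44.5 43.7]
(0.518, 0.31) 0.0699 [518.2 308.4] [20.4 17.3]
(0.619, 0.224) 0.06 [622.2 221.3] [26.9 64.6]
(0.598, -0.066) 0.0471 [598.3 -65.4] [27.3 26.4]
(0.46, -0.346) 0.0603 [ 460. -346.] [19.1 18.7]
```

View pics/fin.png

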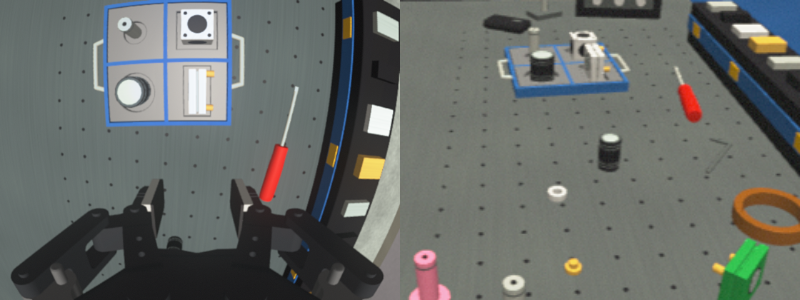

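All four parts stand seated in their wells (wrist view: post (125,25), cube (197,25), tube (132,92), mount (198,90)), and the look-alikes have not moved.

```bash
python3 -c "
from rig import env
print(env.close_job())"
```

```text
the job is handed in; nothing more can be done
None
```

All four kit parts stand upright in their own wells, the smaller lens tube and the footed post are where they started, and the job was handed in at about 24 s (no verdict came back); I overshot the cube's descent, pressing it on the well floor with about 42 N at the wrist, and it sat level afterwards.

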